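Ready the stamp over the silver blank

TASK

The silver blank already lies on the die: first swing the hinged hold-down plate of the stamping fixture fully shut on it. Then take the rectangular steel stamp from its tray, carry it over the top of the pliers rack without touching the rack, and finish holding it still and upright about one centimetre above the window in the hold-down plate, centred on the window and square with it, never touching the fixture with the stamp. Keep holding it there when you finish, ready for the hammer, and leave the round punch, the bangle and the wooden mandrel where they are.

Things in the scene. Friction and masses are not known exactly. Their poses are not given: they have to be found in the camera images.
- fixture: Stamping fixture, fixed to the bench: dark wooden foot 190 x 120 mm, 14 mm high (reaching from x = -90 to x = +100 mm), on it a dark steel die block 105 x 90 mm whose top is 48.5 mm above the bench, with a silver disc 46 mm across on top. Origin: underside of the foot, below the middle of the disc; its z is up, its x points to the hinge side (roughly away from the robot).
- hinge (a point): Middle of the hinge axis of the hold-down plate, 65 mm from the fixture origin along the fixture's x and 54 mm above the bench. The axis runs along the fixture's y. Two hinge lugs reach 64 mm above the bench, at 44 to 60 mm either side along y.
- holdplate (a joint): Angle of the steel hold-down plate: 0 = shut, level on the die block; grows as its free edge (nearest the robot) lifts. Plate 8 mm thick, 90 mm wide, reaching 122 mm from the hinge; solid front bar from 85 to 122 mm. Shut, its top is 58 mm above the bench. The stiff hinge stays where left; 2 to 4 N downwards on the front bar closes it. It starts partly open, 0.7 to 1.15.
- window (a point): Centre of the rectangular window that passes through the hold-down plate, in the plane of the plate's top face, 65 mm from the hinge. The window is 40 mm along its x and 28 mm along its y. Its axes turn with the plate; when shut they are parallel to the fixture's, the point is right above the fixture's origin and 58 mm above the bench.
- stamp: Rectangular steel stamp, a plain upright bar 32 mm (its x) x 20 mm (its y) x 100 mm tall (its z), 0.35 to 0.52 kg, standing loose in one pocket of the tray on a floor 6 mm above the bench. Origin: centre of its underside (the stamping face). Turned half round it is the same.
- tray: Wooden tray 180 mm (its x) x 76 mm (its y), fixed, walls 6 mm thick and 16 mm high, floor 6 mm; a divider across the middle makes two pockets. The stamp stands in one pocket and the round punch in the other, either way round. The tray and the fixture have the rack between them; either may be on the robot's left. Origin: centre of its underside.
- rack: Wooden rack with five pliers, fixed between the tray and the fixture: 300 mm long (its x, roughly away from the robot), 70 mm wide (its y), highest point 120 mm above the bench. Origin: centre of its underside. Must not be touched.
- round_punch: Round steel punch, 26 mm diameter, 100 mm tall, standing in the other pocket, its axis about 90 mm from the stamp's. Not to be moved. Origin: centre of its underside.
- bangle: Silver bangle, 68 mm across, 12 mm high, lying loose on the bench beyond the work. Not to be moved. Origin: centre of its underside.
- mandrel: Wooden tapered mandrel, 48 mm across at the foot, 150 mm tall, standing loose on the bench beyond the work. Not to be moved. Origin: centre of its underside.
Not all that is in view belongs to the job. Leave any pink look-alike of the stamp alone. Leave any orange look-alike of the fixture alone.

How it is judged:
On the way, in this order (a step that is already met when the one before it is completed fails the run):
1. the hold-down plate is shut (joint below 0.05 rad), the stamp still in its tray (value of joint holdplate below 0.05 rad and height (world z) of stamp below 0.03 m), for 0.2 s.
2. the stamp is lifted out of its tray (underside over 30 mm above the bench) (height (world z) of stamp above 0.03 m), for 0.1 s.
3. the stamp passes over the top of the rack (z of stamp in the frame of rack above 0.12 m and y of stamp in the frame of rack between -0.04 and 0.04 m and x of stamp in the frame of rack between -0.16 and 0.16 m).
At the end, for the whole second after the job is handed in: Plate shut (under 0.05 rad); stamp held still, upright within 0.1 rad, underside 3 to 20 mm above the plate, centred on the window within 5 mm along each window axis and square within 0.12 rad, not touching the fixture; round punch, bangle and mandrel standing within 20 mm of their starts (value of joint holdplate below 0.05 rad and x of stamp in the frame of window between -0.005 and 0.005 m and y of stamp in the frame of window between -0.005 and 0.005 m and z of stamp in the frame of window between 0.003 and 0.02 m and angle between the x axis of stamp and the x axis of window, either way round below 0.12 rad and angle between stamp's own z axis and vertical below 0.1 rad and contact force between stamp and fixture below 0.1 N and contact force between stamp and the fingers above 1 N and linear speed of stamp below 0.02 m/s and distance of each of round_punch, bangle, mandrel from where it was at the start of the episode below 0.02 m and angle between each of round_punch, bangle, mandrel's own z axis and vertical below 0.3 rad); the arm keeps its last pose, push and grip.
It fails at once if the rack is touched (contact force between rack and anything else above 1 N).
It fails at once if the stamp touches the fixture (contact force between stamp and fixture above 1 N).
It fails at once if the round punch is disturbed (moved over 20 mm) (distance of round_punch from where it was at the start of the episode above 0.02 m).
It fails at once if the bangle is disturbed (moved over 20 mm) (distance of bangle from where it was at the start of the episode above 0.02 m).
It fails at once if the mandrel is disturbed (moved over 20 mm) (distance of mandrel from where it was at the start of the episode above 0.02 m).
It also fails if it takes over 64 s, if anything falls off the work surface, if the arm or the gripper's body presses on something with over 40 N, if the wrist force passes 120 N, or if a joint passes its speed limit or range.

ROBOT

A 7-joint arm with a two-finger parallel gripper is mounted at the origin on the work surface. World frame = base frame: x ahead of the robot, y to its left, z up, the work surface at z = 0. Lengths are in m, angles in rad, forces in N, time in s.
With the tool pointing down it reaches from about 0.4 to 0.85 m from the base axis. Payload 4.5 kg.
Tool frame: the origin (TCP) lies on the centre line of the jaws, within the pads' length; the fingertips stand 11 mm ahead of it and the grasp point (between the pads) lies 8 mm behind it; z points along the fingers, y is the direction in which the jaws open and shut (so a half turn about z gives the same grasp; the last joint's range is limited). The gripper opens to 88 mm and grips with 3 to 60 N. Pads are 18 mm wide; open, the fingers measure 123 mm over their backs; the gripper's body (75 mm by 187 mm) begins 45 mm behind the grasp point.
Start: joints at [-1.291, 0.689, -0.195, 1.565, 0.157, 0.902, -0.215], TCP at [0.152, 0.606, 0.25] pointing down, gripper open.
Joint ranges: [-3.01, 3.01], [-0.46, 2.08], [-1.47, 1.51], [0.13, 2.56], [-1, 4.14], [0.04, 2.09], [-2.66, 2.66]. Speed limits (rad/s): [2.57, 2.57, 3.14, 3.14, 3.14, 3.14, 3.14].

INTERFACE

Orientations are given as a unit quaternion [x, y, z, w].
In Python, from cell import ctrl, viewer gives the robot as it stands. The module is installed in compiled form; this text tells all that it offers.
- The arm moves only by the tool move_arm, never from a script. Its argument "series" is a list that holds one entry, the list of rows, each a list of 5 numbers: the shift along the world's x, y, z in units of 0.03 m (1.0 is 0.03 m), then the turn about the world's z in units of 5 degrees (1.0 is 5 degrees), then the opening in per cent of the stroke, from 0 (shut) to 100 (fully open). In form: [[[dx, dy, dz, roll, claw], ...]]. A call has 1 to 20 rows; each row shifts and turns the commanded pose from where the row before left it; what a row does not reach is not made up. A row lasts 1/10 s, in which the tool goes at most 50 mm and 8.59 degrees, less where a joint would pass 70% of its speed; a pose out of reach is approached as far as the arm can. A call with a number of a shift or a turn outside -1 to 1 is refused whole. A call with a gripper value outside its range is refused whole. The fingers move at their own pace and stop on an object; "newtons" is the grip in N (left out, the last holds). Time passes only in rows, so rows that do not move let the fingers close. It gives the time, the measured TCP pose, the force and the opening at its end, in the units of the state.
- ctrl.observe(): the state, without advancing time (a new reading comes with each control period).
- viewer.snapshot(name): name is "scene" or "top" or "wrist"; returns a dict with "img" (400x640x3 uint8, red, green, blue), "depth" (400x640 float32, m along the optical axis (not along the pixel's ray), 0 where there is no reading), "mtx" (3x3 intrinsics, pixels), "T" (4x4, takes a point from camera to world coordinates). Camera axes: x right, y down, z forward; pixel columns grow to the right and rows downward; lengths in m; the calibration is good to about 2 mm. A picture is of the moment at which its call begins.
- ctrl.job_done(): hands the job in, once; it reports no verdict.
The state is a dict: "t": time; "joint_positions": joint angles; "qvel": joint speeds; "effort": joint torques, N m; "ee_pos": TCP position; "orientation": TCP orientation; "force": force on the tool from outside, world axes, zero at the start; "torque": the same for the moment, N m; "gripper_width": opening from 0.0 (shut) to 1.0 (fully open).
Only numpy, scipy, OpenCV 4.12 (cv2) and the standard library are available. Lean on these libraries where they do the work, as an engineer would, in place of code of your own. Each camera call takes 0.05 s, during which the arm holds its last target. There are 200 camera calls.

## Working session

There is one attempt and no reset: what is moved stays moved. The work goes in short steps, Python scripts to look and compute and a tool call to move; the robot and the scene stay as the last step left them, time stands still between calls to the robot, and variables do not carry over. Pictures are saved under pics/ and viewed, about 8 in all and at most 12, crops included, and the job is handed in when it is done.

Besides the shell and the picture viewer there is one more tool, called as name(argument=value, ...) on one line, values as JSON. move_arm: Moves the arm, as the interface text tells. Its arguments: {"type":"object","properties":{"series":{"type":"array","items":{"type":"array","items":{"type":"array","items":{"type":"number"}}}},"newtons":{"type":"number"}},"required":["series"]}

```bash
mkdir -p pics; cat > h.py <<'E'
import numpy as np, cv2
from cell import ctrl, viewer
def snap(n):
    s=viewer.snapshot(n); s={k:np.array(s[k]) for k in('img','depth','mtx','T')}
    np.savez('last_%s.npz'%n,**s); return s
def cloud(s):
    K,T,d=s['mtx'],s['T'],s['depth']; v,u=np.indices(d.shape)
    P=np.stack([(u-K[0,2])/K[0,0]*d,(v-K[1,2])/K[1,1]*d,d],-1)@T[:3,:3].T+T[:3,3]
    P[d==0]=np.nan; return P
def save(s,f): cv2.imwrite('pics/'+f,cv2.cvtColor(s['img'],cv2.COLOR_RGB2BGR))
E
python3 - <<'E'
from h import *
for n in('top','scene'):
    s=snap(n); save(s,n+'1.png'); print(n,s['T'].round(3).tolist(),s['mtx'].tolist())
o=ctrl.observe(); print(o)
E
```

```text
top [[-0.01, -0.981, 0.192, 0.382], [-1.0, 0.005, -0.028, -0.013], [0.026, -0.192, -0.981, 1.172], [0.0, 0.0, 0.0, 1.0]] [[432.76660805919346, 0.0, 310.98802037357456], [0.0, 432.76660805919346, 214.50197467639998], [0.0, 0.0, 1.0]]
scene [[0.203, 0.515, -0.833, 1.351], [0.979, -0.089, 0.183, -0.167], [0.02, -0.853, -0.522, 0.529], [0.0, 0.0, 0.0, 1.0]] [[367.54868397921524, 0.0, 321.2823283019432], [0.0, 367.54868397921524, 201.31531538118546], [0.0, 0.0, 1.0]]
{'t': 0.1, 'joint_positions': array([-1.29122095,  0.6899031 , -0.19454981,  1.56621486,  0.15729778,
        0.902528  , -0.2150638 ]), 'qvel': array([ 1.00314823e-03, -2.60762162e-03, -2.60363611e-04, -1.39583308e-03,
        1.49523733e-03, -1.56684145e-03, -3.99900840e-06]), 'effort': array([-3.09796626e-03, -5.28494239e+01, -1.27163362e+00, -1.53835112e+01,
       -5.25878894e-02,  1.94666318e-03,  3.15281557e-05]), 'ee_pos': array([0.15196069, 0.60568016, 0.24899583]), 'orientation': array([ 1.22513578e-01,  9.92466490e-01, -8.28846391e-04, -5.02432623e-05]), 'force': array([0.79867334, 0.00245382, 0.5574954 ]), 'torque': array([ 0.0061949 , -0.02338361,  0.00235847]), 'gripper_width': 1.0014365530631775}
```

View pics/top1.png

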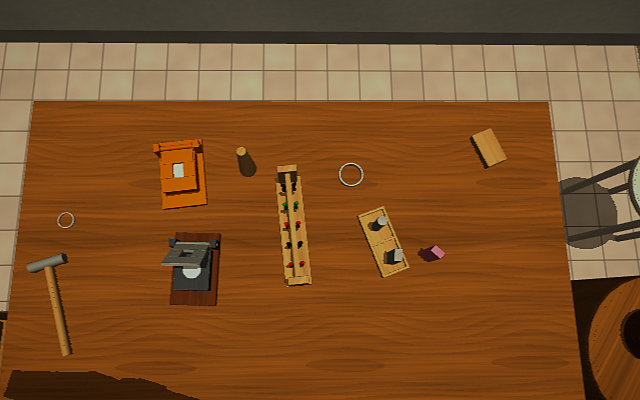

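View pics/scene1.png

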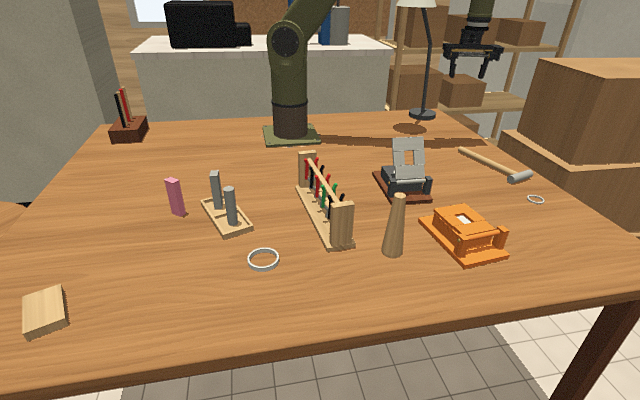

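The dark fixture is at top (193,268); the orange look-alike is at (180,172). The tray is at (383,242), with the upright bars at (398,255) and (379,223). The pink look-alike is at (432,253) and the rack at (294,225). Next I'll confirm which bar is rectangular and measure.

```bash
python3 - <<'E'
from h import *
s=dict(np.load('last_top.npz')); P=cloud(s)
a=cv2.resize(s['img'][200:285,350:450],None,fx=4,fy=4,interpolation=cv2.INTER_CUBIC)
b=cv2.resize(s['img'][225:310,155:225],None,fx=4,fy=4,interpolation=cv2.INTER_CUBIC)
cv2.imwrite('pics/crop1.png',cv2.cvtColor(np.hstack([a,b]),cv2.COLOR_RGB2BGR))
def rect(m,name):
    n,l,st,c=cv2.connectedComponentsWithStats(m.astype(np.uint8))
    for i in range(1,n):
        if st[i,4]<25: continue
        q=P[l==i]; r=cv2.minAreaRect((q[:,:2]*1000).astype(np.float32))
        print(name,'px',c[i].round(),'n',st[i,4],'ctr',np.round(r[0],1),'size',np.round(r[1],1),'ang',round(r[2],1),'zmed',np.nanmedian(q[:,2]).round(4))
R=np.zeros(P.shape[:2],bool); R[195:290,350:420]=1
z=P[...,2]
rect(R&(z>.098)&(z<.115),'tops')
rect(R&(z>.003)&(z<.025),'tray')
R[:]=0;R[160:290,270:318]=1; rect(R&(z>.004),'rack'); print('rackmax',np.nanmax(z[R]))
rect(R&(z>.06),'rackhi')
R[:]=0;R[225:310,158:225]=1
rect(R&(z>.008)&(z<.02),'foot'); rect(R&(z>.044)&(z<.0535),'die'); rect(R&(z>.07),'plate')
rect(R&(z>.006),'all')
q=P[R&(z>.068)]; c=q.mean(0); w=np.linalg.svd(q-c)[2][2]; print('plate normal',w,c,q.min(0),q.max(0))
E
```

```text
tops px [381. 220.] n 84 ctr [ 574.6 -219.8] size [24.3 22.7] ang 86.2 zmed 0.1063
tops px [397. 255.] n 113 ctr [ 488.9 -256.3] size [19.8 32.2] ang 85.0 zmed 0.1059
tray px [381. 241.] n 1512 ctr [ 536.  -241.3] size [188.7  94.9] ang 17.4 zmed 0.0079
rack px [292. 227.] n 3057 ctr [566.9   4. ] size [304.1  78.5] ang 5.9 zmed 0.0162
rackmax 0.1253978907859259
rackhi px [291. 222.] n 1183 ctr [568.4   5.5] size [300.9  49.9] ang 5.8 zmed 0.1054
foot px [196. 237.] n 358 ctr [549.  260.7] size [118.9  25.3] ang 86.6 zmed 0.0137
foot px [197. 289.] n 995 ctr [446.9 265. ] size [120.9 151.6] ang 88.2 zmed 0.0137
die px [192. 276.] n 922 ctr [460.3 264.2] size [ 90.3 103.3] ang 87.5 zmed 0.0483
die px [185. 254.] n 39 ctr [499.  280.3] size [26.7 11.2] ang 83.5 zmed 0.0485
plate px [185. 256.] n 772 ctr [492.  263.1] size [90.8 61.2] ang 87.6 zmed 0.1286
all px [193. 268.] n 3510 ctr [465.9 277. ] size [152.1 190.6] ang 89.4 zmed 0.0468
plate normal [-0.85446434  0.03106301 -0.51858054] [0.48913192 0.26235868 0.12259361] [0.46006824 0.20622846 0.0681592 ] [0.52513375 0.30914743 0.16383093]
```

View pics/crop1.png

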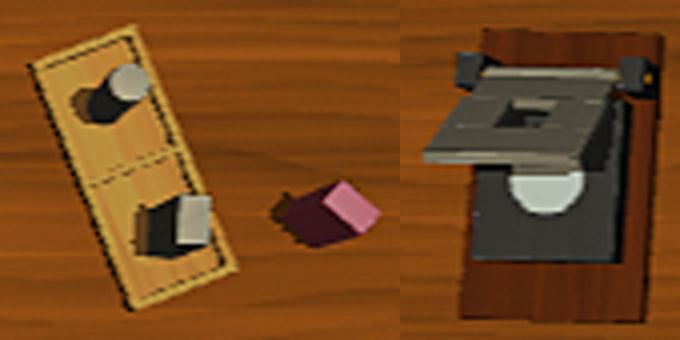

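The crop shows a rectangular top at (398,255), which is the stamp, and a round top at (380,221), which is the punch. The pink block is tilted apart from the tray. The plate is open about 1.03 rad at px (185,256), with its hinge on the far side. First I move behind (far side of) and above the plate with the fingers shut.

move_arm(series=[[[1,-0.95,0.2,0.2,0],[1,-0.95,0.2,0.2,0],[1,-0.95,0,0.2,0],[1,-0.95,0,0.2,0],[1,-0.95,0,0.2,0],[1,-0.95,0,0.2,0],[1,-0.95,0,0.2,0],[1,-0.95,0,0.2,0],[1,-0.95,0,0.2,0],[1,-0.95,0,0.2,0],[1,-0.95,0,0.2,0],[1,-0.95,0,0.2,0],[0,0,0,0,0],[0,0,0,0,0]]])

```text
t: 1.5
ee_pos: [0.5123, 0.2632, 0.2612]
orientation: [0.02, 1.0, -0.0, -0.0]
force: [-0.6, 0.4, 0.7]
gripper_width: 0.007
```

```bash
python3 - <<'E'
from h import *
s=snap('wrist'); save(s,'w1.png')
o=ctrl.observe(); print(o['t'],o['ee_pos'],o['orientation'],o['force'],o['gripper_width'])
P=cloud(s); z=P[...,2]
print(s['T'].round(3).tolist())
E
```

```text
1.55 [0.51129593 0.26470455 0.26140022] [ 1.80844190e-02  9.99836196e-01  2.47209318e-04 -6.88783284e-04] [ 0.02161247 -0.80405435  0.33983067] 0.00112526725015793
[[0.04, 0.951, 0.308, 0.432], [0.999, -0.038, -0.013, 0.266], [-0.001, 0.308, -0.951, 0.397], [0.0, 0.0, 0.0, 1.0]]
```

View pics/w1.png

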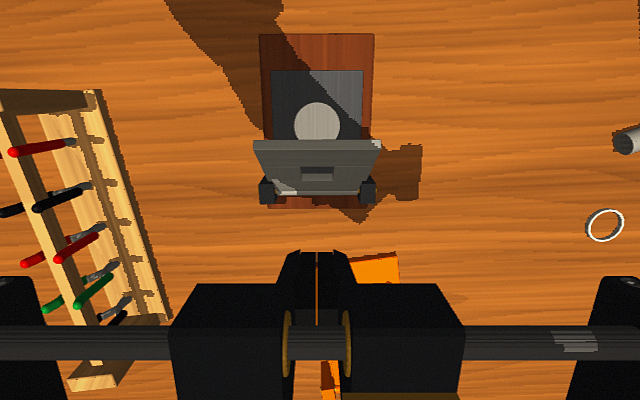

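The wrist view shows the fixture clear at (317,120), with the plate tilted up at (317,165) and the shut fingers on its far side. I'll descend behind it and sweep the plate shut along its arc.

move_arm(series=[[[0,0,-0.68,0,0],[0,0,-0.68,0,0],[0,0,-0.68,0,0],[0,0,-0.68,0,0],[0,0,-0.68,0,0],[-0.46,0,0,0,0],[-0.46,0,0,0,0],[-0.33,0,-0.28,0,0],[-0.33,0,-0.28,0,0],[-0.23,0,-0.26,0,0],[-0.23,0,-0.26,0,0],[-0.18,0,-0.3,0,0],[-0.18,0,-0.3,0,0],[-0.12,0,-0.33,0,0],[-0.12,0,-0.33,0,0],[-0.05,0,-0.28,0,0],[-0.05,0,-0.28,0,0],[0,0,0,0,0]]])

```text
t: 3.35
ee_pos: [0.4286, 0.2645, 0.0718]
orientation: [0.017, 1.0, -0.001, -0.001]
force: [-0.1, -0.4, -0.4]
gripper_width: 0.008
```

move_arm(series=[[[0,0,-0.15,0,0],[0,0,-0.1,0,0],[0,0,0,0,0],[0,0,0,0,0]]])

```text
t: 3.75
ee_pos: [0.4293, 0.2642, 0.069]
orientation: [0.018, 1.0, 0.0, 0.001]
force: [-6.6, -2.2, 42.1]
gripper_width: 0.005
```

move_arm(series=[[[0,0,0.5,0,0],[0.3,0,1,0,0],[0.5,0,1,0,0],[0.5,0,1,0,0],[0.6,0,1,0,0],[0.6,0,1,0,0],[0,0,0,0,0],[0,0,0,0,0],[0,0,0,0,0]]])

```text
t: 4.65
ee_pos: [0.5034, 0.2635, 0.229]
orientation: [0.018, 1.0, -0.001, -0.001]
force: [-0.2, -1.1, -0.9]
gripper_width: 0.004
```

```bash
cat > win.py <<'E'
from h import *
o=ctrl.observe(); print(o['t'],o['ee_pos'],o['orientation'],o['force'])
def win(n):
    s=snap(n); P=cloud(s); z=P[...,2]
    B=(abs(P[...,0]-.46)<.13)&(abs(P[...,1]-.264)<.1)
    m=B&(z>.0545)&(z<.0615)
    nn,l,st,c=cv2.connectedComponentsWithStats(m.astype(np.uint8)); i=1+st[1:,4].argmax(); m=(l==i)
    print(n,'plate z',np.median(z[m]),'front/back z',[np.median(z[m&(abs(P[...,0]-x)<.008)]).round(4) for x in (.42,.5)])
    K,T=s['mtx'],s['T']
    def ray(px,zz):
        d=T[:3,:3]@np.linalg.inv(K)@np.array([px[0],px[1],1.]); return (T[:3,3]+d*(zz-T[2,3])/d[2])[:2]
    cs,h=cv2.findContours(m.astype(np.uint8),cv2.RETR_CCOMP,cv2.CHAIN_APPROX_NONE)
    for k,cc in enumerate(cs):
        if len(cc)<20: continue
        w=np.array([ray(p[0],.058) for p in cc])*1000
        r=cv2.minAreaRect(w.astype(np.float32)); print('hole' if h[0][k][3]>=0 else 'outer',np.round(r[0],1),np.round(r[1],1),round(r[2],1))
    return s
E
python3 - <<'E'
from win import *
s=win('wrist'); save(s,'w2.png'); win('top')
E
```

```text
4.65 [0.50339656 0.26353043 0.22904418] [ 1.79482851e-02  9.99837539e-01 -8.90153801e-04 -1.40099932e-03] [-0.21699886 -1.05033726 -0.89038994]
wrist plate z 0.05917439876234101 front/back z [np.float64(0.0592), np.float64(0.0592)]
outer [461.7 265.5] [ 90.3 113.2] 87.9
hole [461.5 265.3] [29.2 40.2] 87.9
top plate z 0.05768542846691871 front/back z [np.float64(0.0581), np.float64(0.0577)]
outer [466.2 257.6] [ 77.7 126.8] 89.8
hole [460.7 266.1] [35.8 50.3] 88.2
```

View pics/w2.png

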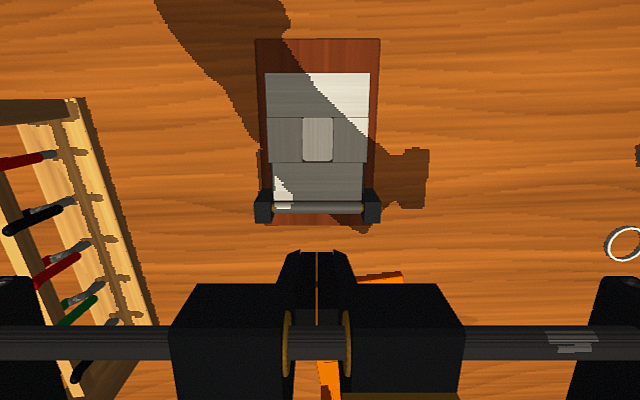

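The plate is shut: level at z≈0.058–0.059, with the window at px (317,140). Now over the rack to view the stamp from near.

move_arm(series=[[[0.12,-0.96,0.2,0,0],[0.12,-0.96,0.2,0,0],[0.12,-0.96,0.2,0,0],[0.12,-0.96,0.2,0,0],[0.12,-0.96,0.2,0,0],[0.12,-0.96,0,0,0],[0.12,-0.96,0,0,0],[0.12,-0.96,0,0,0],[0.12,-0.96,0,0,0],[0.12,-0.96,0,0,0],[0.12,-0.96,0,0,0],[0.12,-0.96,0,0,0],[0.12,-0.96,0,0,0],[0.12,-0.96,0,0,0],[0.12,-0.96,0,0,0],[0.12,-0.96,0,0,68],[0.12,-0.96,0,0,68],[0.12,-0.96,0,0,68],[0,0,0,0,68],[0,0,0,0,68]]])

```text
t: 6.75
ee_pos: [0.569, -0.2538, 0.2591]
orientation: [0.018, 1.0, 0.001, -0.001]
force: [0.1, 0.4, 0.2]
gripper_width: 0.433
```

```bash
cat > st.py <<'E'
from h import *
o=ctrl.observe(); print(o['t'],o['ee_pos'],o['orientation'],o['gripper_width'])
def st(n='wrist',zt=.106,x=.489,y=-.256,tol=.012,R=.04):
    s=snap(n); P=cloud(s); z=P[...,2]
    m=(abs(P[...,0]-x)<R)&(abs(P[...,1]-y)<R)&(abs(z-zt)<tol)
    print('n',m.sum(),'z',np.median(z[m]))
    zt=np.median(z[m]); m&=abs(z-zt)<.003
    nn,l,sta,c=cv2.connectedComponentsWithStats(m.astype(np.uint8)); i=1+sta[1:,4].argmax()
    q=P[l==i]; r=cv2.minAreaRect((q[:,:2]*1000).astype(np.float32)); print(n,c[i].round(),np.round(r[0],1),np.round(r[1],1),round(r[2],1))
    return s
E
python3 - <<'E'
from st import *
s=st(); save(s,'w3.png')
E
```

```text
6.75 [ 0.56895708 -0.25382828  0.25910975] [ 1.84736703e-02  9.99828614e-01  6.54479423e-04 -1.01890641e-03] 0.4333202589123866
n 994 z 0.10708857937169305
wrist [310.  96.] [ 489.1 -256.2] [19.9 31.9] 84.7
```

View pics/w3.png

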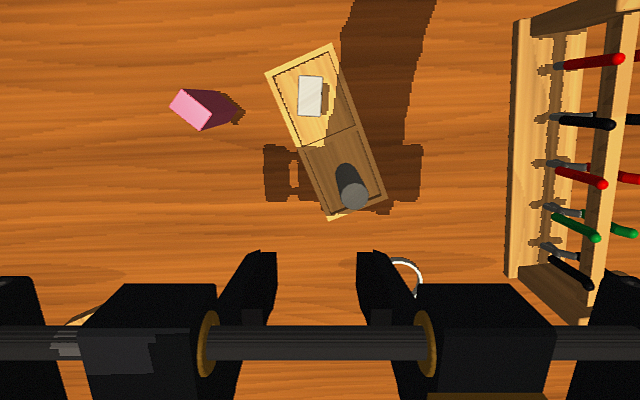

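The stamp is at px (310,96), (0.489,-0.256), with its x axis at -5.3°. The punch at (354,195) is well clear of the finger lines. I'll align, descend and grip.

move_arm(series=[[[-0.67,-0.02,0,-0.16,68],[-0.67,-0.02,0,-0.16,68],[-0.67,-0.02,0,-0.16,68],[-0.67,0,0,-0.16,68],[0,0,-0.8,0,68],[0,0,-0.8,0,68],[0,0,-0.8,0,68],[0,0,-0.8,0,68],[0,0,0,0,68],[0,0,0,0,68]]])

```text
t: 7.8
ee_pos: [0.4895, -0.2545, 0.1645]
orientation: [0.045, 0.999, 0.0, -0.0]
force: [-0.1, 1.4, 0.4]
gripper_width: 0.68
```

```bash
python3 -c "
from cell import ctrl
o=ctrl.observe();print(o['ee_pos'],o['orientation'],o['gripper_width'],o['force'])"
```

```text
[ 0.48946742 -0.25452004  0.16449605] [ 4.49975728e-02  9.98986930e-01  4.98253009e-04 -2.89059235e-04] 0.6800681900609197 [-0.05835715  1.39027949  0.43529122]
```

move_arm(newtons=40, series=[[[0,-0.05,-0.72,0,68],[0,0,-0.72,0,68],[0,0,-0.72,0,68],[0,0,-0.72,0,68],[0,0,0,0,68],[0,0,0,0,0],[0,0,0,0,0],[0,0,0,0,0],[0,0,0,0,0],[0,0,0,0,0],[0,0,0,0,0]]])

```text
t: 8.9
ee_pos: [0.4895, -0.2574, 0.0782]
orientation: [0.046, 0.999, 0.0, 0.0]
force: [-0.7, 1.0, 3.1]
gripper_width: 0.221
```

move_arm(series=[[[0,0,0.2,0,0],[0,0,0.5,0,0],[0,0,0.8,0,0],[0,0,1,0,0],[0,0,1,0,0],[0,0,1,0,0],[0,0,0.8,0,0],[0,0,0.2,0,0],[0,0,0,0,0],[0,0,0,0,0]]])

```text
t: 9.9
ee_pos: [0.4881, -0.2572, 0.2414]
orientation: [0.046, 0.999, 0.0, -0.001]
force: [0.0, -0.3, -4.0]
gripper_width: 0.225
```

Held (19.8 mm opening, about 4 N load), with the underside at about 0.169. Carrying it over the rack.

move_arm(series=[[[0,0.4,0,0,0],[-0.05,0.8,0,0.04,0],[-0.05,0.95,0,0.04,0],[-0.05,0.95,0,0.04,0],[-0.05,0.95,0,0.04,0],[-0.05,0.95,0,0.04,0],[-0.05,0.95,0,0.04,0],[-0.05,0.95,0,0.04,0],[-0.05,0.95,0,0.04,0],[-0.05,0.95,0,0.04,0],[-0.05,0.95,0,0.04,0],[-0.05,0.95,0,0.04,0],[-0.05,0.95,0,0.04,0],[-0.05,0.95,0,0.04,0],[-0.05,0.95,0,0.04,0],[-0.05,0.95,0,0.04,0],[-0.05,0.95,0,0.04,0],[-0.05,0.95,0,0,0],[-0.05,0.7,0,0,0],[0,0.3,0,0,0]]])

```text
t: 11.9
ee_pos: [0.4602, 0.2679, 0.2419]
orientation: [0.016, 1.0, 0.001, -0.001]
force: [-0.4, 0.1, -4.1]
gripper_width: 0.225
```

move_arm(series=[[[0,0,0,0,0],[0,0,0,0,0],[0,0,0,0,0],[0,0,0,0,0]]])

```text
t: 12.3
ee_pos: [0.4625, 0.2631, 0.2428]
orientation: [0.019, 1.0, -0.0, -0.0]
force: [-0.1, 0.3, -4.7]
gripper_width: 0.223
```

```bash
python3 - <<'E'
from st import *
s=st('top',.269,.461,.265,.03); save(s,'t3.png')
s=snap('wrist'); save(s,'w4.png'); P=cloud(s)
for i in range(4): o=ctrl.observe(); print(o['ee_pos'])
E
```

```text
12.3 [0.46253161 0.26307767 0.24275361] [ 1.91782290e-02  9.99815975e-01 -4.56930139e-04 -6.04834598e-05] 0.22258417503883676
n 0 z nan
  return _methods._mean(a, axis=axis, dtype=dtype,
  ret = ret.dtype.type(ret / rcount)
Traceback (most recent call last):
  File "st.py", line 8, in st
    nn,l,sta,c=cv2.connectedComponentsWithStats(m.astype(np.uint8)); i=1+sta[1:,4].argmax()
                                                                         ~~~~~~~~~~~~~~~~^^
ValueError: attempt to get argmax of an empty sequence
```

move_arm(series=[[[0,0.06,-0.4,0,0],[0,0,-0.6,0,0],[0,0,-0.6,0,0],[0,0,-0.6,0,0],[0,0,0,0,0],[0,0,0,0,0],[0,0,0,0,0]]])

```text
t: 13.05
ee_pos: [0.4627, 0.2667, 0.1775]
orientation: [0.018, 1.0, 0.001, 0.001]
force: [0.7, 0.0, -3.8]
gripper_width: 0.221
```

```bash
python3 - <<'E'
from h import *
s=snap('wrist'); save(s,'w4.png'); P=cloud(s)
o=ctrl.observe(); print(o['ee_pos'],o['orientation'])
m=(abs(P[...,0]-.455)<.035)&(abs(P[...,1]-.265)<.03)&(P[...,2]>.085)&(P[...,2]<.14)
q=P[m]; print(m.sum(), q.min(0),q.max(0), np.median(q,0))
v=np.argwhere(m); print(v.min(0),v.max(0))
for zz in (.11,.12,.13):
    k=abs(q[:,2]-zz)<.004; a=q[k]; 
    if len(a): print(zz,len(a),np.percentile(a[:,0],[2,50,98]),np.percentile(a[:,1],[1,50,99]),'slope dx/dy',np.polyfit(a[:,1],a[:,0],1)[0])
t=snap('scene'); Q=cloud(t)
m=(abs(Q[...,0]-.465)<.03)&(abs(Q[...,1]-.265)<.025)&(Q[...,2]>.085)&(Q[...,2]<.15)
q=Q[m]; print('scene',len(q),q.min(0),q.max(0)); save(t,'s4.png')
E
```

```text
[0.46280104 0.26677487 0.1776384 ] [1.82238613e-02 9.99833480e-01 6.20301451e-04 7.20558766e-04]
565 [0.44560233 0.25801921 0.1076843 ] [0.44833797 0.27788293 0.13999177] [0.44640782 0.26775899 0.12560563]
[200 300] [218 335]
0.11 94 [0.4458578  0.44646061 0.44732533] [0.25836737 0.26776625 0.27779409] slope dx/dy 0.03675040999473408
0.12 129 [0.44587347 0.44637314 0.44707312] [0.25863817 0.26833478 0.27746422] slope dx/dy 0.03987269853988556
0.13 154 [0.44586988 0.44640538 0.44711851] [0.25841753 0.267709   0.27745986] slope dx/dy 0.04167665300386866
scene 168 [0.44553744 0.25576241 0.10214174] [0.4833693  0.27628284 0.1498747 ]
```

View pics/w4.png

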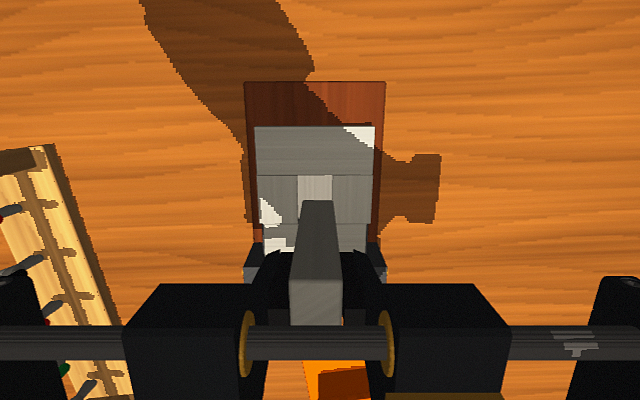

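```bash
cat > rel.py <<'E'
from h import *
def rel(zb):
    s=snap('wrist'); P=cloud(s); z=P[...,2]; X,Y=P[...,0],P[...,1]
    o=ctrl.observe(); print('ee',o['ee_pos'],o['orientation'][:2],o['force'][2])
    a=np.deg2rad(-2.1); ex=np.array([np.cos(a),np.sin(a)]); ey=np.array([-ex[1],ex[0]])
    B=(abs(Y-.264)<.07)&(abs(z-.058)<.004)&(X<.445)
    q=P[B][:,:2]; u=q@ex; v=q@ey; k=u>u.min()+.008
    k&=u<u.min()+.03; vc=(np.percentile(v[k],.5)+np.percentile(v[k],99.5))/2
    uc=np.percentile(u,.5)+.057
    W=ex*uc+ey*vc; print('window from front bar',W,'width',np.ptp(v[k]),'z',np.median(P[B][:,2]))
    m=(abs(X-.452)<.02)&(abs(Y-.265)<.025)&(z>zb+.006)&(z<zb+.03); q=P[m]
    f=np.median(q[:,:2]@ex)+.016; g=q[:,:2]@ey; gc=(np.percentile(g,.5)+np.percentile(g,99.5))/2
    print('stamp',ex*f+ey*gc,'width',np.ptp(g),'zmin',P[(abs(X-.452)<.02)&(abs(Y-.265)<.025)&(z>.0625)][:,2].min(),'slope',np.polyfit(q[:,1],q[:,0],1)[0])
    print('stamp-window along window x,y (mm)',1000*(f-uc),1000*(gc-vc)); return s
E
python3 -c "
from rel import *
rel(.105);rel(.105)"
```

```text
ee [0.46270639 0.26663844 0.17759878] [0.01824885 0.99983313] -4.000467621996496
window from front bar [0.46162274 0.26545432] width 0.08996488204574316 z 0.059179329170053474
stamp [0.46245937 0.26733531] width 0.019897148989644287 zmin 0.10703715928878846 slope 0.04252206468498954
stamp-window along window x,y (mm) 0.7671435469527865 1.9103834230603245
ee [0.46263098 0.26655589 0.17751828] [0.01826343 0.99983296] -3.754727547128361
window from front bar [0.46156174 0.26548044] width 0.09001722649388821 z 0.05917872769029914
stamp [0.4623785  0.26722635] width 0.01988814572064762 zmin 0.10749408307657293 slope 0.03816713822946695
stamp-window along window x,y (mm) 0.7522380038126886 1.7746637470584248
```

move_arm(series=[[[-0.02,-0.06,-0.2,0,0],[0,0,-0.3,0,0],[0,0,-0.3,0,0],[0,0,-0.25,0,0],[0,0,-0.15,0,0],[0,0,0,0,0],[0,0,0,0,0],[0,0,0,0,0],[0,0,0,0,0],[0,0,0,0,0]]])

```text
t: 14.25
ee_pos: [0.4618, 0.2646, 0.1411]
orientation: [0.018, 1.0, 0.0, 0.0]
force: [-0.5, -0.5, -4.1]
gripper_width: 0.222
```

```bash
python3 - <<'E'
from rel import *
s=rel(.069); rel(.069)
t=snap('scene'); a=cv2.resize(t['img'][60:270,350:520],None,fx=3,fy=2.8,interpolation=cv2.INTER_CUBIC)
cv2.imwrite('pics/s5.png',cv2.cvtColor(a,cv2.COLOR_RGB2BGR))
E
```

```text
ee [0.46178767 0.26458924 0.14107348] [0.01821579 0.99983405] -3.9323754326457747
window from front bar [0.46143407 0.26546438] width 0.0901713599575156 z 0.059153547305604154
stamp [0.46142022 0.26527782] width 0.01989857554883384 zmin 0.0714752507978337 slope 0.041343179998559285
stamp-window along window x,y (mm) -0.007007139264880724 -0.18694446599754055
ee [0.46174978 0.26456442 0.14100311] [0.01820325 0.99983429] -2.559853517754198
window from front bar [0.46142547 0.26543429] width 0.09006025173001075 z 0.059173265096312155
stamp [0.46139345 0.26523879] width 0.019974166171135566 zmin 0.07115714722834149 slope 0.038609819482925085
stamp-window along window x,y (mm) -0.024835864786354467 -0.19655032229759506
```

View pics/s5.png

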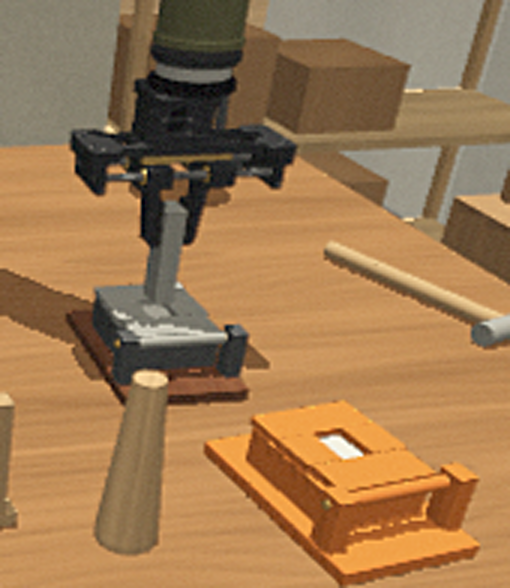

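The scene crop shows the stamp upright at (165,250), above the shut plate's window at (160,310), clear of it by about 11 mm. All tolerances are met, so I'm handing in.

```bash
python3 -c "
from cell import ctrl
print(ctrl.job_done())"
```

```text
the job is handed in; nothing more can be done
None
```

I swept the hold-down plate shut with the closed fingers and gripped the stamp at 40 N. I carried it over the rack with its underside about 0.17 m up, and handed in at about 14.5 s while holding it above the window. No verdict was returned.

Last checks, taken from the near wrist camera:
- **Plate:** level, with its top measured at 59.2 mm. That is about 1 mm above the nominal 58 mm, within calibration.
- **Centring:** the stamp is within 0.2 mm of the window centre along both window axes.
- **Squareness:** within about 0.01 rad of the window, and the stamp looks upright.
- **Height:** the underside is about 11–12 mm above the plate.
- **Contact:** the tool load was 3–4 N, about the stamp's weight, so there is no sign of the stamp touching the fixture.

- **Briefly over 40 N:** pressing the plate shut peaked at about 42 N at the fingertips. The 40 N limit is stated for the arm and gripper body.
- **Not re-measured:** I did not check the final positions of the punch, bangle and mandrel. The planned paths stayed clear of them.
- **Failed check:** one top-camera check of the stamp found no points, most likely because the gripper hid it.

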